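# File a slide case and clamp the rack

## Task

Push the blue slide case with the orange grip tab down into the narrow gap in the middle of the rack's row, guiding it with the gripper rather than dropping it, so that it stands fully home and upright and its neighbours are nudged apart but not toppled or lifted out. Then turn the rack's blue clamp cap clockwise until the clamp has come to its stop and the clutch in the cap slips. Let go and leave the other things on the bench where they are.

Things in the scene. Friction and masses are not known exactly. Their poses are not given: they have to be found in the camera images.
- rack: Fixed aluminium rack, smooth. Origin on the bench under the middle of the row; y along the row, towards the clamp; x across; z up. Floor at z 5 mm. Channel 132 mm wide in x (side walls 6 mm thick, tops at z 45 mm), from end wall (y -79.5 mm, 80 mm high) to the yellow clamp plate at the other end (77 mm high; see clamp_screw). Base 144 mm wide, y -90 to +195 mm. Clamp cap axis at y +154.5 mm.
- blue_case: Loose blue slide case, orange grip tab, 0.15 to 0.3 kg, standing on the bench. 120 mm long (x), 30 mm thick (y), 80 mm high; the tab, 50 mm (x) by 16 mm (y), is on the middle of its top, from z 80 to 116 mm. Its foot tapers: 16 mm thick at the bottom, full 30 mm from z 18 mm up. Origin at the centre of the underside, z up; a half turn makes no difference.
- case_a: Loose white case with black tab, 0.22 kg, in the rack's row: same shape and frame as blue_case, x across the row. Four such stand two either side of the middle gap, in chance order. The gap is 22 to 25 mm, less than a case, but the row has spare room at both ends: neighbours slide or lean aside (some N) for a foot pushed down between them. With five in, they may lean a little until clamped.
- case_b: Loose grey case with black tab, 0.22 kg, in the rack's row: same shape and frame as blue_case, x across the row. Four such stand two either side of the middle gap, in chance order. The gap is 22 to 25 mm, less than a case, but the row has spare room at both ends: neighbours slide or lean aside (some N) for a foot pushed down between them. With five in, they may lean a little until clamped.
- case_c: Loose white case with black tab, 0.22 kg, in the rack's row: same shape and frame as blue_case, x across the row. Four such stand two either side of the middle gap, in chance order. The gap is 22 to 25 mm, less than a case, but the row has spare room at both ends: neighbours slide or lean aside (some N) for a foot pushed down between them. With five in, they may lean a little until clamped.
- case_d: Loose green case with black tab, 0.22 kg, in the rack's row: same shape and frame as blue_case, x across the row. Four such stand two either side of the middle gap, in chance order. The gap is 22 to 25 mm, less than a case, but the row has spare room at both ends: neighbours slide or lean aside (some N) for a foot pushed down between them. With five in, they may lean a little until clamped.
- cap_grip (a point): Point on the clamp cap's axis, inside its upright blue grip bar, 90 mm above the bench. The bar is 46 mm long (the point's x) x 14 mm thick (its y), from 69 to 101 mm above the bench, on a black disc of 42 mm diameter whose top is 69 mm above the bench. z up; turns with the cap.
- clamp_screw (a joint): Angle of the screw under the cap, rad, growing clockwise seen from above; starts at 0.35 to 0.8, hard stop at 1.3. The cap carries it along (0.07 N m). It moves the yellow clamp plate towards the row by 4.6 mm per rad; the plate face is at rack y +79.5 mm at 0 rad.
- clutch_cap (a joint): Slip of the cap on its clutch, rad, clockwise positive; 0 at the start. It stays still until the screw is at its stop; then the cap slips on at a steady 0.2 N m and does not spring back.
- reagent_bottle: Loose amber bottle, 60 mm across, 130 mm high, to be left alone. Origin at the centre of its underside.
- sample_jar: Loose glass jar with white lid, 68 mm across, 85 mm high, to be left alone. Origin at the centre of its underside.
- eyepiece_cap: Loose black eyepiece cap, 48 mm across, 36 mm high, to be left alone. Origin at the centre of its underside.
- petri_dish: Loose shallow glass dish, 92 mm across, 15 mm high, to be left alone. Origin at the centre of its underside.
- pen_pot: Loose white pot, 72 mm across, 95 mm high, to be left alone. Origin at the centre of its underside.
Things that resemble listed ones, but are neither listed nor needed, are in the scene too. Leave any red or yellow look-alike of the case_c alone.

How it is judged:
By the outcome, as a careful person would: the job done as asked, in the order asked, and still so for the second after the job is handed in, with the robot touching nothing.
It also fails if it takes over 58 s, if anything falls off the work surface, if the arm or the gripper's body presses on something with over 40 N, if the wrist force passes 120 N, or if a joint passes its speed limit or range.

## Robot

A 6-joint arm with a two-finger parallel gripper is mounted at the origin on the work surface. World frame = base frame: x ahead of the robot, y to its left, z up, the work surface at z = 0. Lengths are in m, angles in rad, forces in N, time in s.
With the tool pointing down it reaches from about 0.3 to 0.775 m from the base axis. Payload 14.6 kg.
Tool frame: the origin (TCP) lies on the centre line of the jaws, within the pads' length; the fingertips stand 11 mm ahead of it and the grasp point (between the pads) lies 8 mm behind it; z points along the fingers, y is the direction in which the jaws open and shut (so a half turn about z gives the same grasp; the last joint's range is limited). The gripper opens to 85 mm and grips with 20 to 120 N. Pads are 22 mm wide; open, the fingers measure 114 mm over their backs; the gripper's body (76 mm by 85 mm) begins 54 mm behind the grasp point. The pads swing forward as they close: fully open they stand 13 mm farther back than shut.
Start: joints at [-1.198, 0.3, 1.521, -0, 1.321, -0.067], TCP at [0.234, -0.498, 0.242] pointing down, gripper open.
Joint ranges: [-3.03, 3.03], [-0.79, 2.21], [0.23, 2.52], [-1.04, 4.18], [0, 3.07], [-2.55, 2.55]. Speed limits (rad/s): [2.22, 2.22, 2.57, 3.14, 3.14, 3.14].

## Interface

Orientations are given as a rotation vector (axis times angle).
In Python, from station import ctrl, get_image, camera_info gives the robot as it stands. The module is installed in compiled form; this text tells all that it offers.
- The arm moves only by the shell command python3 -m handwheel 'ROWS' [OPENING] [FORCE]. ROWS is JSON, a list of rows, each a list of 6 numbers: the shift along the tool's x, y, z in mm, then the turn, a rotation vector about the tool's x, y, z in degrees. A call has 1 to 10 rows; each row shifts and turns the commanded pose from where the row before left it, along the tool's axes as they then stand; what a row does not reach is not made up. A row lasts 1/10 s, in which the tool goes at most 50 mm and 8.59 degrees, less where a joint would pass 70% of its speed; a pose out of reach is approached as far as the arm can. A call is refused whole if a number of a shift passes 50 or a number of a turn 8.59, either way. A call with a gripper value outside its range is refused whole. OPENING is the closure, from -1 (fully open) to 1 (shut), so that 0 is half open, set as the call begins (- or left out, the last holds). The fingers move at their own pace and stop on an object; FORCE is the grip in N (left out, the last holds). Time passes only in rows, so rows that do not move let the fingers close. It gives the time, the measured TCP pose, the force and the opening at its end, in the units of the state.
- ctrl.get_state(): the state, without advancing time (a new reading comes with each control period).
- get_image(name): name is "scene" or "top"; returns the picture (384x512x3 uint8, red, green, blue); there is no depth.
- camera_info(name): a dict with "fx", "fy", "cx", "cy" (pixels), "pose" (4x4, takes a point from camera to world coordinates). Camera axes: x right, y down, z forward; pixel columns grow to the right and rows downward; lengths in m; the calibration is good to about 2 mm. A picture is of the moment at which its call begins. camera_info takes no time and is no camera call.
- ctrl.close_job(): hands the job in, once; it reports no verdict.
The state is a dict: "time_s": time; "joint_positions": joint angles; "qvel": joint speeds; "joint_efforts": joint torques, N m; "eef_pos": TCP position; "eef_rot": TCP orientation; "wrist_force": force on the tool from outside, world axes, zero at the start; "ft_torque": the same for the moment, N m; "grip_width": opening from 0.0 (shut) to 1.0 (fully open).
Only numpy, scipy, OpenCV 4.12 (cv2) and the standard library are available. Lean on these libraries where they do the work, as an engineer would, in place of code of your own. Each camera call takes 0.05 s, during which the arm holds its last target.

## Working session

There is one attempt and no reset: what is moved stays moved. The work goes in short steps, Python scripts to look and compute and a shell command to move; the robot and the scene stay as the last step left them, time stands still between calls to the robot, and variables do not carry over. Pictures are saved under pics/ and viewed, and the job is handed in when it is done.

```bash
mkdir -p pics; python3 - <<'E'
from station import ctrl,get_image,camera_info
import cv2,numpy as np
for n in("scene","top"):
    im=get_image(n); cv2.imwrite(f"pics/{n}0.png",im[:,:,::-1]); 
    c=camera_info(n); print(n,c["fx"],c["cx"],c["cy"],np.round(c["pose"],3).tolist())
s=ctrl.get_state(); print({k:np.round(v,3).tolist() for k,v in s.items()})
E
```

```text
scene 374.9108979478091 257.6103170268717 190.87543416942108 [[-0.331, 0.805, -0.492, 1.173], [0.943, 0.275, -0.185, 0.232], [-0.014, -0.526, -0.851, 1.075], [0.0, 0.0, 0.0, 1.0]]
top 350.52827376673133 255.09049704046112 190.2872841331809 [[0.003, -0.98, 0.197, 0.416], [-1.0, -0.002, 0.004, 0.017], [-0.003, -0.197, -0.98, 0.952], [0.0, 0.0, 0.0, 1.0]]
{'time_s': 0.1, 'joint_positions': [-1.198, 0.3, 1.522, 0.0, 1.321, -0.067], 'qvel': [-0.001, -0.002, -0.002, -0.001, -0.0, 0.001], 'joint_efforts': [0.002, -54.437, -36.237, -0.0, 0.003, -0.0], 'eef_pos': [0.234, -0.497, 0.242], 'eef_rot': [-3.065, -0.685, 0.0], 'wrist_force': [-0.112, 0.191, 0.149], 'ft_torque': [-0.012, 0.014, -0.041], 'grip_width': 1.003}
```

View pics/scene0.png

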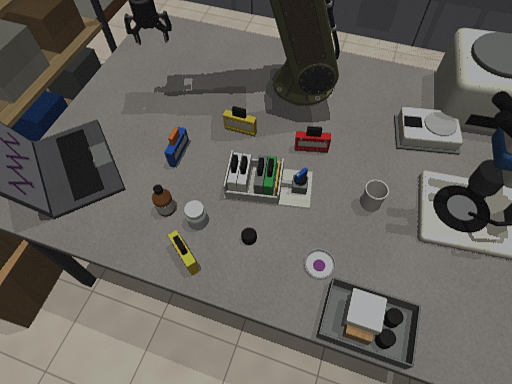

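View pics/top0.png

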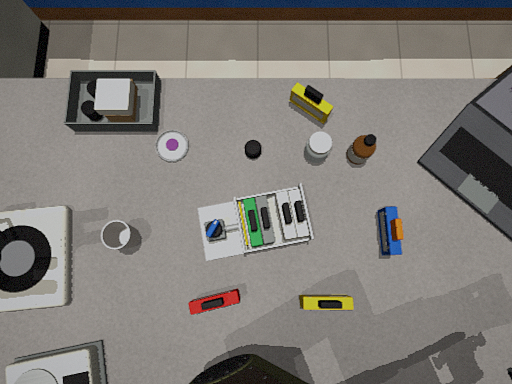

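```bash
python3 - <<'E'
import cv2,numpy as np
t=cv2.imread("pics/top0.png"); s=cv2.imread("pics/scene0.png")
a=cv2.resize(t[180:265,190:320],None,fx=6,fy=6,interpolation=cv2.INTER_CUBIC)
b=cv2.resize(t[195:265,365:420],None,fx=6,fy=6,interpolation=cv2.INTER_CUBIC)
c=cv2.resize(s[120:215,150:330],None,fx=4,fy=4,interpolation=cv2.INTER_CUBIC)
cv2.imwrite("pics/a.png",a);cv2.imwrite("pics/b.png",b);cv2.imwrite("pics/c.png",c)
E
```

```text
(no output)
```

View pics/a.png

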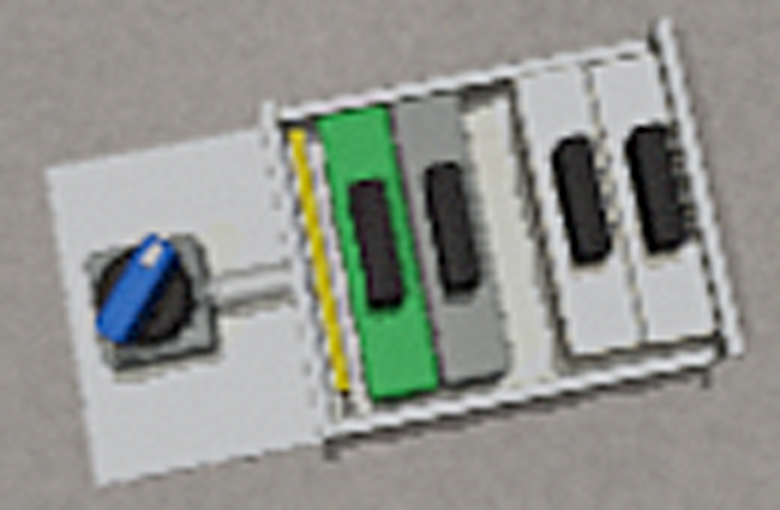

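View pics/b.png

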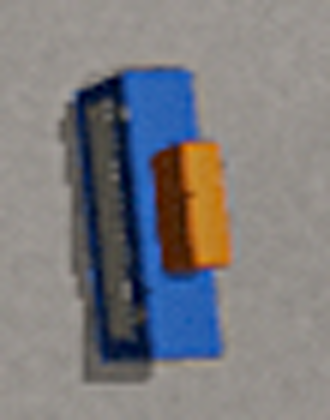

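View pics/c.png

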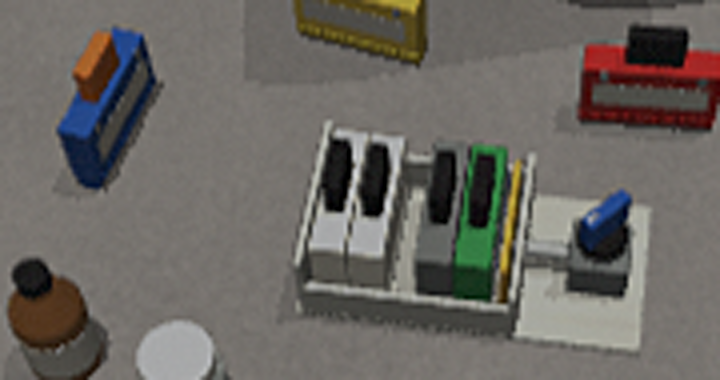

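```bash
cat > h.py <<'E'
import numpy as np,cv2
from station import ctrl,get_image,camera_info
def ray(n,p,z):
    c=camera_info(n);T=np.array(c["pose"])
    d=T[:3,:3]@np.array([(p[0]-c["cx"])/c["fx"],(p[1]-c["cy"])/c["fy"],1])
    o=T[:3,3]; return (o+d*(z-o[2])/d[2])
def proj(n,P):
    c=camera_info(n);T=np.array(c["pose"]);q=T[:3,:3].T@(np.array(P)-T[:3,3])
    return np.array([c["fx"]*q[0]/q[2]+c["cx"],c["fy"]*q[1]/q[2]+c["cy"]])
def crop(x,y,off,k): return ((x+.5)/k-.5+off[0],(y+.5)/k-.5+off[1])
E
python3 - <<'E'
from h import *
A=lambda x,y,z:ray("top",crop(x,y,(190,180),6),z)[:2]*1000
B=lambda x,y,z:ray("top",crop(x,y,(365,195),6),z)[:2]*1000
C=lambda x,y,z:ray("scene",crop(x,y,(150,120),4),z)[:2]*1000
def quad(F,pts,z,name):
    P=np.array([F(x,y,z) for x,y in pts],np.float32)
    r=cv2.minAreaRect(P); l=P[0]+P[1]-P[2]-P[3]
    print(name,np.round(P.mean(0),1),np.round(r[1],1),"longdir deg",round(np.degrees(np.arctan2(l[1],l[0])),1))
quad(A,[(320,115),(388,108),(437,388),(370,398)],.085,"green")
quad(A,[(395,100),(460,95),(507,378),(440,385)],.085,"grey")
quad(A,[(515,80),(588,70),(640,348),(568,355)],.085,"w1")
quad(A,[(595,68),(655,58),(715,340),(645,345)],.085,"w2")
quad(B,[(125,72),(192,72),(220,357),(150,357)],.08,"blue")
quad(B,[(190,145),(222,145),(232,268),(196,268)],.116,"tab")
quad(A,[(152,237),(172,248),(122,342),(97,325)],.101,"bar")
print("base",A(47,168,.005),A(98,485,.005)); print("plate",A(295,130,.077),A(343,388,.077))
print("endwall",A(662,25,.08),A(738,350,.08))
# scene
quad(C,[(98,32),(120,45),(98,102),(75,88)],.116,"tabS")
quad(C,[(115,30),(143,33),(97,135),(60,132)],.08,"blueS")
quad(C,[(335,130),(368,130),(347,248),(308,245)],.085,"w2S")
quad(C,[(372,130),(405,135),(385,252),(350,250)],.085,"w1S")
quad(C,[(437,140),(470,140),(455,262),(418,262)],.085,"greyS")
quad(C,[(475,145),(508,147),(492,265),(455,265)],.085,"greenS")
quad(C,[(622,190),(633,200),(592,250),(580,240)],.101,"barS")
E
```

```text
green [511.6  26.3] [119.6  28.5] longdir deg 10.2
grey [517.   -3.3] [121.   27.5] longdir deg 9.1
w1 [528.  -56.1] [118.3  31. ] longdir deg 9.9
w2 [532.5 -87.1] [119.8  28.6] longdir deg 9.9
blue [ 491.5 -321.8] [117.7  28.5] longdir deg 1.1
tab [ 491.  -323.2] [48.6 14.2] longdir deg -0.7
bar [494.4 124.1] [12.3 42.5] longdir deg -28.8
base [557.53062776 178.12855488] [416.22043703 150.56898143]
plate [563.2505089   61.83272937] [455.68828054  40.74700353]
endwall [608.29225969 -93.45550356] [ 471.5090197  -121.69977629]
tabS [ 507.  -309.7] [72.2 23.1] longdir deg -171.5
blueS [ 495.2 -317.4] [118.7  31.4] longdir deg -175.9
w2S [536.5 -85. ] [118.2  31.1] longdir deg -168.4
w1S [529.7 -54.3] [119.6  27.9] longdir deg -167.8
greyS [ 5.208e+02 -1.000e-01] [123.1  28.8] longdir deg -167.4
greenS [515.3  29.8] [119.6  28.7] longdir deg -168.7
barS [508.8 129.9] [12.6 61.3] longdir deg 162.4
```

```bash
python3 -m handwheel '[[0,0,0,0,0,-8.3],[0,0,0,0,0,-8.3],[0,0,0,0,0,-8.3],[0,0,0,0,0,-8.3],[0,0,0,0,0,-8.3],[0,0,0,0,0,-8.3],[0,0,0,0,0,-8.3],[0,0,0,0,0,-8.3]]' -1 40
cat >> h.py <<'E'
def to(x,y,z,yaw=None):
    from scipy.spatial.transform import Rotation as R
    s=ctrl.get_state();r=R.from_rotvec(s["eef_rot"]).as_matrix()
    d=np.array([x,y,z])-np.array(s["eef_pos"])*1000
    cy=np.degrees(np.arctan2(r[1,1],r[0,1]))
    print("t",s["time_s"],"pos",np.round(np.array(s["eef_pos"])*1000,1),"tooly yaw",round(cy,2),"toolshift",np.round(r.T@d,1), "turn tool z" ,None if yaw is None else round(cy-yaw,2),"tilt",np.round(r[:,2],4),"F",np.round(s["wrist_force"],1),"w",np.round(s["grip_width"],3),"j6",round(s["joint_positions"][5],2))
E
python3 -c "
from h import *
to(493,-320,150,1.5)"
```

```text
time_s: 0.9
eef_pos: [0.2341, -0.4975, 0.2419]
eef_rot: [-2.183, -2.258, -0.001]
wrist_force: [0.5, 0.2, -0.3]
grip_width: 1.006
t 0.9 pos [ 234.1 -497.5  241.9] tooly yaw 1.94 toolshift [168.6 264.8  92. ] turn tool z 0.44 tilt [-2.e-04  7.e-04 -1.e+00] F [ 0.5  0.2 -0.3] w 1.006 j6 -1.23
```

```bash
python3 -m handwheel '[[24,38,0,0,0,0],[24,38,0,0,0,0],[24,38,0,0,0,0],[24,38,10,0,0,0],[24,38,22,0,0,0],[24,37,30,0,0,0],[24,38,30,0,0,0],[0,0,0,0,0,0],[0,0,0,0,0,0]]'
python3 -c "
from h import *
to(493,-320,150,1.5)
t=get_image('top')[:,:,::-1]; s=get_image('scene')[:,:,::-1]
t=cv2.resize(t[180:270,350:440],None,fx=4,fy=4,interpolation=cv2.INTER_CUBIC)
s=cv2.resize(s[90:180,130:220],None,fx=4,fy=4,interpolation=cv2.INTER_CUBIC)
cv2.imwrite('pics/d.png',np.hstack([t,s]))
"
```

```text
time_s: 1.8
eef_pos: [0.4894, -0.3252, 0.1536]
eef_rot: [-2.187, -2.253, 0.001]
wrist_force: [0.1, 0.0, 1.3]
grip_width: 0.995
t 1.8 pos [ 489.4 -325.2  153.6] tooly yaw 1.69 toolshift [5.1 3.7 3.6] turn tool z 0.19 tilt [-0.0015  0.001  -1.    ] F [0.1 0.  1.3] w 0.995 j6 -0.68
```

View pics/d.png

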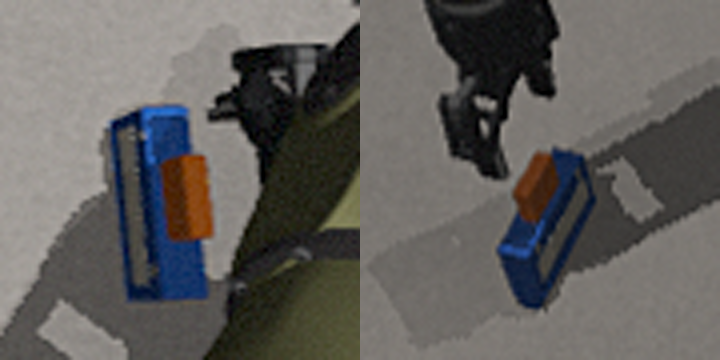

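```bash
python3 -c "
from h import *
to(493,-320,150,1.5)
P=[.4894,-.3252,.1426]
for n,o in (('top',(350,180)),('scene',(130,90))):
  for dx in(-.0425,0,.0425):
    p=proj(n,[P[0]+dx,P[1],.15]); print(n,p,(p-np.array(o)+.5)*4)
print(ray('top',crop(220,108,(350,180),4),.15),ray('scene',crop(490,165-0,(130-90,90),4),.15))
"
```

```text
t 1.9 pos [ 488.9 -326.5  155.1] tooly yaw 1.56 toolshift [6.4 4.2 5.1] turn tool z 0.06 tilt [ 6.e-04 -7.e-04 -1.e+00] F [ 0.4 -0.1  0.4] w 1.001 j6 -0.68
top [408.04317888 247.2085376 ] [234.17271553 270.83415041]
top [406.50393738 228.33626128] [228.01574953 195.3450451 ]
top [404.99653608 209.85437007] [221.98614432 121.41748026]
scene [175.768822   115.17853973] [185.07528802 102.7141589 ]
scene [170.06916441 124.3435454 ] [162.27665765 139.37418158]
scene [164.17183332 133.82640854] [138.68733328 177.30563415]
[ 0.53941676 -0.32495076  0.15      ] [ 0.52286773 -0.33714995  0.15      ]
```

```bash
python3 -c "
from h import *
for n,f in (('top','top0'),('scene','scene0')):
  im=cv2.imread(f'pics/{f}.png'); h=cv2.cvtColor(im,cv2.COLOR_BGR2HSV)
  m=cv2.inRange(h,(5,150,60),(18,255,255))
  N,l,st,c=cv2.connectedComponentsWithStats(m)
  for i in range(1,N):
    if st[i,4]>40:
      v=h[:,:,2][l==i]; print(n,st[i],c[i],np.percentile(v,[5,30,50,70,95]))
m0=lambda x,y:(x-165,y-120)
im=cv2.imread('pics/scene0.png'); cv2.imwrite('pics/e.png',np.hstack([cv2.resize(im[120:170,160:195],None,fx=10,fy=10,interpolation=cv2.INTER_CUBIC),cv2.resize(cv2.imread('pics/top0.png')[205:255,375:410],None,fx=10,fy=10,interpolation=cv2.INTER_CUBIC)]))
"
```

```text
top [121   8  81  11 258] [166.75581395  10.67054264] [60. 61. 62. 64. 66.]
top [248   8  67  12 257] [284.15953307  11.38521401] [60. 61. 62. 63. 67.]
top [373   8  22   6  44] [383.15909091   9.18181818] [60.   62.   63.   64.   67.85]
top [402   8  24   9  76] [412.61842105  10.22368421] [60. 60. 61. 63. 66.]
top [353 135  23  23 284] [362.6056338  147.29225352] [ 71.3   98.   101.   103.   106.85]
top [391 219  12  21 204] [396.36764706 229.21568627] [ 68.15  80.   157.   191.   200.  ]
scene [168 128  11  17 114] [173.50877193 136.13157895] [ 62.65  68.    81.5  161.   172.35]
scene [153 189  17  16 178] [161.19662921 197.63483146] [70.85 79.   81.   83.   86.  ]
```

View pics/e.png

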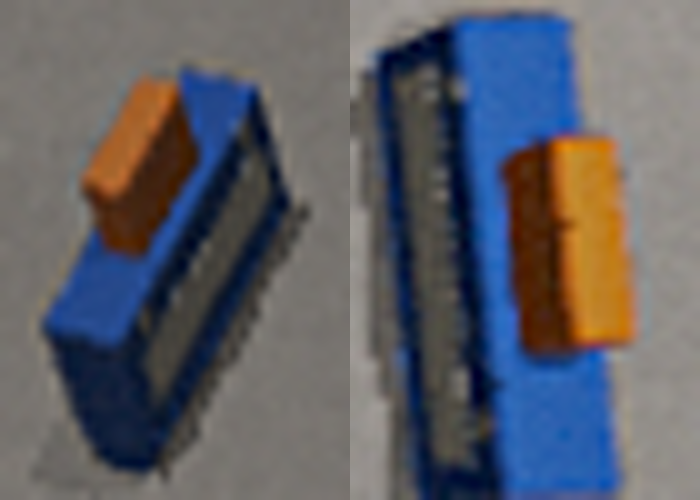

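```bash
python3 -c "
from h import *
for n,o,pts in (('scene',(160,120),[(143,78),(182,84),(108,198),(83,182)]),('top',(375,205),[(203,138),(258,138),(282,345),(228,350)])):
  P=np.array([ray(n,crop(*p,o,10),.116) for p in pts])*1000
  print(np.round(P,1).tolist(),P.mean(0))
  l=P[0]+P[1]-P[2]-P[3];print(np.degrees(np.arctan2(l[1],l[0])))
to(493,-321,93,1.5)
"
```

```text
[[472.3, -327.5, 116.0], [470.5, -313.9, 116.0], [523.1, -315.5, 116.0], [519.6, -326.4, 116.0]] [ 496.35128068 -320.83122361  116.        ]
179.72294808887708
[[516.3, -313.8, 116.0], [516.3, -327.0, 116.0], [467.2, -328.8, 116.0], [466.0, -316.0, 116.0]] [ 491.43340753 -321.39518946  116.        ]
2.27655207929347
t 1.9 pos [ 488.9 -326.5  155.1] tooly yaw 1.56 toolshift [ 5.4  4.2 62.1] turn tool z 0.06 tilt [ 6.e-04 -7.e-04 -1.e+00] F [ 0.4 -0.1  0.4] w 1.001 j6 -0.68
```

```bash
python3 -m handwheel '[[3,3,10,0,0,0],[2.5,2,15,0,0,0],[0,0,15,0,0,0],[0,0,12,0,0,0],[0,0,8,0,0,0],[0,0,2,0,0,0],[0,0,0,0,0,0]]'
python3 -c "
from h import *
to(494,-321,93,1.5)"
```

```text
time_s: 2.6
eef_pos: [0.4941, -0.3202, 0.0922]
eef_rot: [-2.19, -2.252, 0.0]
wrist_force: [-0.1, -0.3, 0.2]
grip_width: 0.999
t 2.6 pos [ 494.1 -320.2   92.2] tooly yaw 1.59 toolshift [-0.8 -0.1 -0.8] turn tool z 0.09 tilt [-2.e-04  2.e-04 -1.e+00] F [-0.1 -0.3  0.2] w 0.999 j6 -0.67
```

```bash
python3 -m handwheel '[[-0.5,0,0,0,0,0],[0,0,0,0,0,0],[0,0,0,0,0,0],[0,0,0,0,0,0],[0,0,0,0,0,0],[0,0,0,0,0,0],[0,0,0,0,0,0],[0,0,0,0,0,0]]' 1 80
python3 -c "
from h import *
to(494,-321,93,1.5)
t=get_image('top')[:,:,::-1]; s=get_image('scene')[:,:,::-1]
t=cv2.resize(t[190:260,360:430],None,fx=5,fy=5,interpolation=cv2.INTER_CUBIC)
s=cv2.resize(s[100:170,140:210],None,fx=5,fy=5,interpolation=cv2.INTER_CUBIC)
cv2.imwrite('pics/f.png',np.hstack([t,s]))"
```

```text
time_s: 3.4
eef_pos: [0.4945, -0.3209, 0.0933]
eef_rot: [2.189, 2.251, 0.0]
wrist_force: [1.2, 0.8, 6.2]
grip_width: 0.573
t 3.4 pos [ 494.5 -320.9   93.3] tooly yaw 1.6 toolshift [-0.1 -0.6  0.3] turn tool z 0.1 tilt [ 0.0013 -0.001  -1.    ] F [1.2 0.8 6.2] w 0.573 j6 -0.67
```

View pics/f.png

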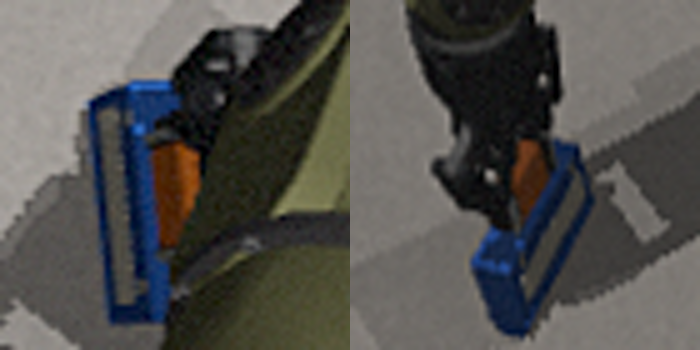

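```bash
python3 -m handwheel '[[0,0,-4,0,0,0],[0,0,-10,0,0,0],[0,0,-20,0,0,0],[0,0,-25,0,0,0],[0,0,-30,0,0,0],[0,0,-30,0,0,0],[0,0,-20,0,0,0],[0,0,-8,0,0,-3],[0,0,-3,0,0,-3],[0,0,0,0,0,-2.7]]'
python3 -c "
from h import *
to(524,-28.5,243,10.3)"
```

```text
time_s: 4.5
eef_pos: [0.4941, -0.3206, 0.2436]
eef_rot: [2.01, 2.413, 0.0]
wrist_force: [0.5, -0.6, -1.7]
grip_width: 0.572
t 4.5 pos [ 494.1 -320.6  243.6] tooly yaw 10.42 toolshift [281.9  82.2   0.5] turn tool z 0.12 tilt [ 8.e-04 -6.e-04 -1.e+00] F [ 0.5 -0.6 -1.7] w 0.572 j6 -0.82
```

```bash
python3 -m handwheel '[[10,3,0,0,0,0],[25,7,0,0,0,0],[38,11,0,0,0,0],[40,11,0,0,0,0],[40,12,0,0,0,0],[40,12,0,0,0,0],[40,12,0,0,0,0],[30,9,0,0,0,0],[14,4,0,0,0,0],[5,1,0,0,0,0]]' 
python3 -m handwheel '[[0,0,0,0,0,0],[0,0,0,0,0,0],[0,0,0,0,0,0]]' 
python3 -c "
from h import *
to(524,-28.5,243,10.3)
t=get_image('top')[:,:,::-1]; s=get_image('scene')[:,:,::-1]
cv2.imwrite('pics/t1.png',t);cv2.imwrite('pics/s1.png',s)
t=cv2.resize(t[170:270,190:330],None,fx=5,fy=5,interpolation=cv2.INTER_CUBIC)
s=cv2.resize(s[90:220,200:320],None,fx=4.5,fy=4.5,interpolation=cv2.INTER_CUBIC)
cv2.imwrite('pics/g1.png',t);cv2.imwrite('pics/g2.png',s)"
```

```text
time_s: 5.5
eef_pos: [0.5242, -0.0272, 0.2426]
eef_rot: [-2.012, -2.413, -0.0]
wrist_force: [-0.2, -0.7, -1.9]
grip_width: 0.572
time_s: 5.8
eef_pos: [0.5243, -0.0296, 0.2424]
eef_rot: [2.015, 2.41, -0.0]
wrist_force: [0.3, 0.0, -1.6]
grip_width: 0.571
t 5.8 pos [524.3 -29.6 242.4] tooly yaw 10.21 toolshift [ 1.1 -0.1 -0.6] turn tool z -0.09 tilt [-1.e-04 -1.e-04 -1.e+00] F [ 0.3  0.  -1.6] w 0.571 j6 -0.3
```

View pics/g1.png

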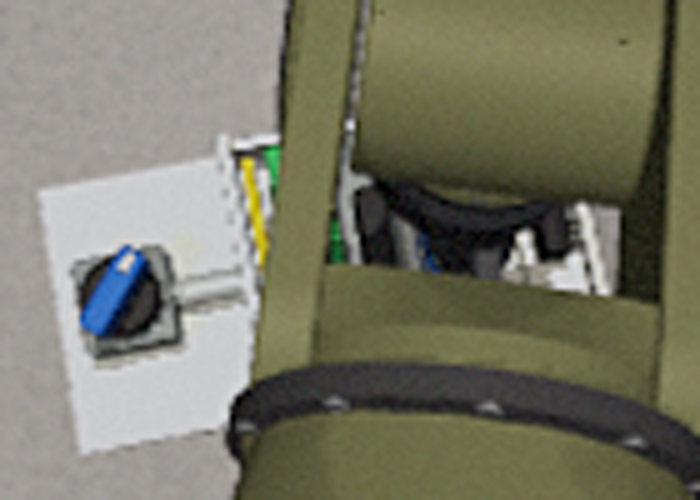

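View pics/g2.png

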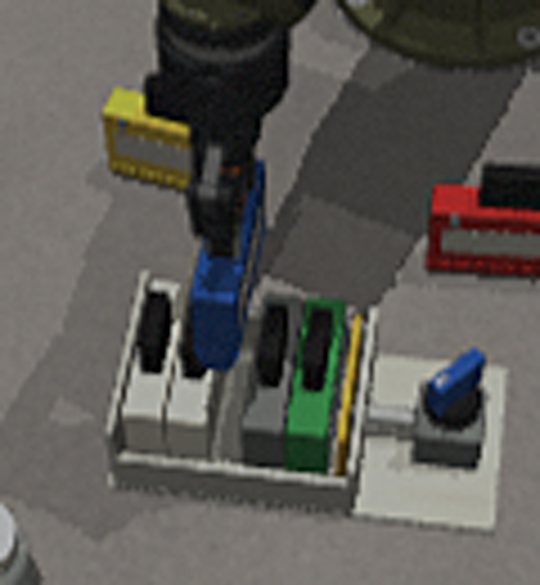

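```bash
python3 -c "
from h import *
S=lambda x,y,z: ray('scene',crop(x,y,(200,90),4.5),z)[:2]*1000
a=np.radians(10.2);ux=np.array([np.cos(a),np.sin(a)]);uy=np.array([-np.sin(a),np.cos(a)])
tcp=np.array([524.3,-29.6])
for nm,p in (('blue fl',S(193,289,.229)),('blue fr',S(238,293,.229)),('w1 front right',S(209,403,.085)),('grey front left',S(243,418,.085)),('grey back left',S(263,297,.085)),('w2 fl',S(124,407,.085)),('green fr',S(328,420,.085)),('green br',S(345,303,.085))):
  d=p-tcp;print(nm,np.round(p,1),'rack-ish x,y rel tcp',np.round([d@ux,d@uy],1))
im=cv2.imread('pics/s1.png');cv2.imwrite('pics/g3.png',cv2.resize(im[140:200,220:290],None,fx=10,fy=10,interpolation=cv2.INTER_CUBIC))
"
```

```text
blue fl [581.5 -33.3] rack-ish x,y rel tcp [ 55.7 -13.8]
blue fr [575.4  -5.5] rack-ish x,y rel tcp [54.6 14.7]
w1 front right [571.3 -32.5] rack-ish x,y rel tcp [ 45.7 -11.2]
grey front left [575.4  -5.6] rack-ish x,y rel tcp [54.6 14.5]
grey back left [471.2 -27.3] rack-ish x,y rel tcp [-51.9  11.6]
w2 fl [593.8 -88. ] rack-ish x,y rel tcp [ 58.  -69.8]
green fr [557.8  51.2] rack-ish x,y rel tcp [47.3 73.6]
green br [457.1  31.2] rack-ish x,y rel tcp [-55.4  71.7]
```

View pics/g3.png

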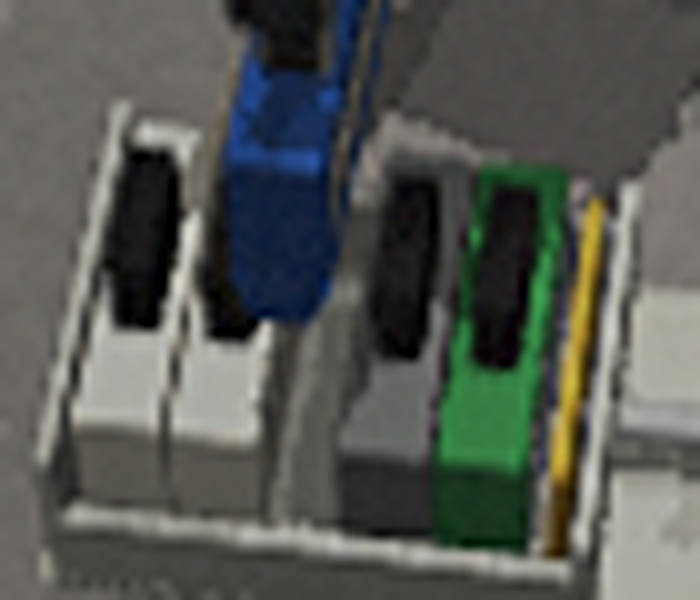

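```bash
python3 -c "
from h import *
S=lambda x,y,z: ray('scene',crop(x,y,(220,140),10),z)[:2]*1000
a=np.radians(10.2);ux=np.array([np.cos(a),np.sin(a)]);uy=np.array([-np.sin(a),np.cos(a)])
tcp=np.array([524.3,-29.6])
for nm,p in (('blue fl',S(228,155,.229)),('blue fr',S(328,160,.229)),('w1 front right',S(263,440,.085)),('grey front left',S(342,458,.085)),('w2 fl',S(73,420,.085)),('green fr',S(528,468,.085)),('wall in fl',S(70,512,.045)),('wall in fr',S(570,570,.045))):
  d=p-tcp;print(nm,np.round(p,1),'rel',np.round([d@ux,d@uy],1))
"
```

```text
blue fl [585.7 -32.2] rel [ 60.  -13.4]
blue fr [578.3  -4.9] rel [57.5 14.8]
w1 front right [587.  -27.4] rel [62.1 -8.9]
grey front left [585.3  -1.6] rel [65.  16.7]
w2 fl [599.4 -86.8] rel [ 63.7 -69.6]
green fr [570.   54.7] rel [59.9 74.8]
wall in fl [609.5 -87.4] rel [ 73.6 -72. ]
wall in fr [578.   72.2] rel [70.9 90.7]
```

```bash
python3 -m handwheel '[[1,1,5,0,0,0],[1,0,12,0,0,0],[0,0,15,0,0,0],[0,0,12,0,0,0],[0,0,9,0,0,0],[0,0,5,0,0,0],[0,0,0,0,0,0],[0,0,0,0,0,0]]' 
python3 -c "
from h import *
to(524,-28.5,183,10.3)
s=get_image('scene')[:,:,::-1]
cv2.imwrite('pics/s2.png',s)
cv2.imwrite('pics/g4.png',cv2.resize(s[140:200,220:290],None,fx=10,fy=10,interpolation=cv2.INTER_CUBIC))"
```

```text
time_s: 6.7
eef_pos: [0.5252, -0.0264, 0.1848]
eef_rot: [2.013, 2.412, 0.0]
wrist_force: [0.1, 0.3, -1.7]
grip_width: 0.573
t 6.7 pos [525.2 -26.4 184.8] tooly yaw 10.3 toolshift [-1.8 -1.6  1.8] turn tool z -0.0 tilt [ 5.e-04 -1.e-04 -1.e+00] F [ 0.1  0.3 -1.7] w 0.573 j6 -0.3
```

View pics/g4.png

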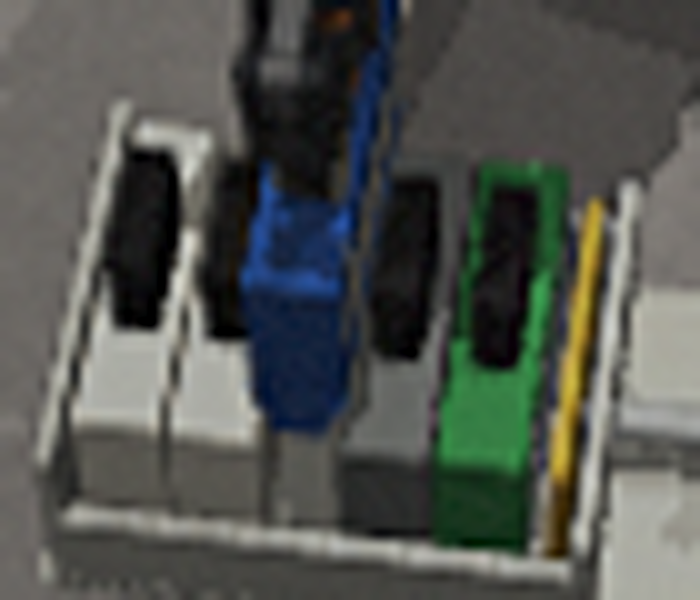

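```bash
python3 -m handwheel '[[1.5,0,3,0,0,0],[0,0,4,0,0,0],[0,0,4,0,0,0],[0,0,3,0,0,0],[0,0,3,0,0,0],[0,0,2,0,0,0],[0,0,0,0,0,0]]' 
python3 -c "
from h import *
to(524,-28.5,98,10.3)
s=get_image('scene')[:,:,::-1]
cv2.imwrite('pics/s3.png',s)
cv2.imwrite('pics/g5.png',cv2.resize(s[140:200,220:290],None,fx=10,fy=10,interpolation=cv2.INTER_CUBIC))"
```

```text
time_s: 7.45
eef_pos: [0.5247, -0.0249, 0.1651]
eef_rot: [-2.013, -2.411, 0.0]
wrist_force: [-0.6, -0.2, -1.6]
grip_width: 0.574
t 7.45 pos [524.7 -24.9 165.1] tooly yaw 10.3 toolshift [-3.4 -1.2 67.1] turn tool z -0.0 tilt [-5.e-04  0.e+00 -1.e+00] F [-0.6 -0.2 -1.6] w 0.574 j6 -0.3
```

View pics/g5.png

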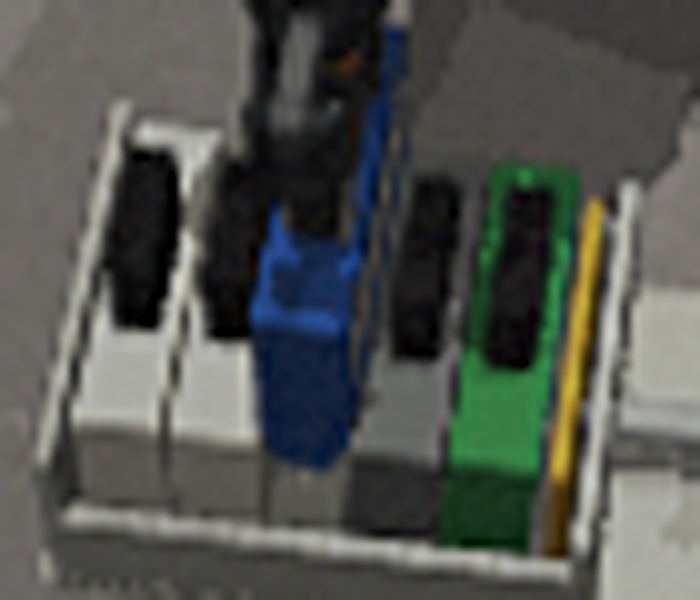

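```bash
python3 -m handwheel '[[-1,0,2,0,0,0],[-1,0,3,0,0,0],[0,0,4,0,0,0],[0,0,4,0,0,0],[0,0,4,0,0,0],[0,0,3,0,0,0],[0,0,0,0,0,0]]' 
python3 -c "
from h import *
to(524,-28.5,98,10.3)
s=get_image('scene')[:,:,::-1]
cv2.imwrite('pics/s4.png',s)
cv2.imwrite('pics/g6.png',cv2.resize(s[140:200,220:290],None,fx=10,fy=10,interpolation=cv2.INTER_CUBIC))"
```

```text
time_s: 8.2
eef_pos: [0.5249, -0.0268, 0.1449]
eef_rot: [-2.013, -2.411, 0.001]
wrist_force: [-0.3, 0.1, -2.9]
grip_width: 0.57
t 8.2 pos [524.9 -26.8 144.9] tooly yaw 10.3 toolshift [-1.5 -1.2 46.9] turn tool z -0.0 tilt [-9.e-04  1.e-04 -1.e+00] F [-0.3  0.1 -2.9] w 0.57 j6 -0.3
```

View pics/g6.png

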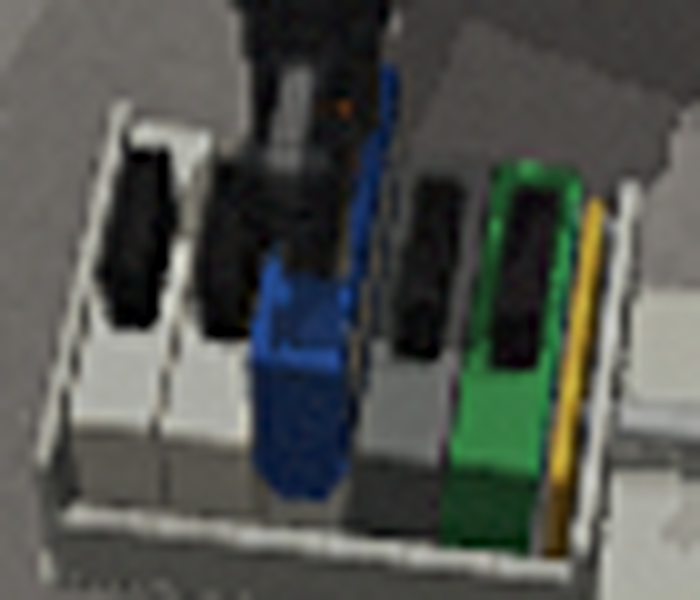

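Case is wedging between both neighbours at underside ~52 mm, all upright. Continue down.

```bash
python3 -m handwheel '[[0,0,3,0,0,0],[0,0,4,0,0,0],[0,0,4,0,0,0],[0,0,4,0,0,0],[0,0,3,0,0,0],[0,0,2,0,0,0],[0,0,0,0,0,0]]' 
python3 -c "
from h import *
to(524,-28.5,98,10.3)
s=get_image('scene')[:,:,::-1]
cv2.imwrite('pics/s5.png',s)
cv2.imwrite('pics/g7.png',cv2.resize(s[140:200,220:290],None,fx=10,fy=10,interpolation=cv2.INTER_CUBIC))"
```

```text
time_s: 8.95
eef_pos: [0.525, -0.0269, 0.1251]
eef_rot: [-2.013, -2.412, 0.0]
wrist_force: [0.2, -0.6, -1.8]
grip_width: 0.571
t 8.95 pos [525.  -26.9 125.1] tooly yaw 10.3 toolshift [-1.4 -1.3 27.1] turn tool z -0.0 tilt [-5.e-04  1.e-04 -1.e+00] F [ 0.2 -0.6 -1.8] w 0.571 j6 -0.3
```

View pics/g7.png

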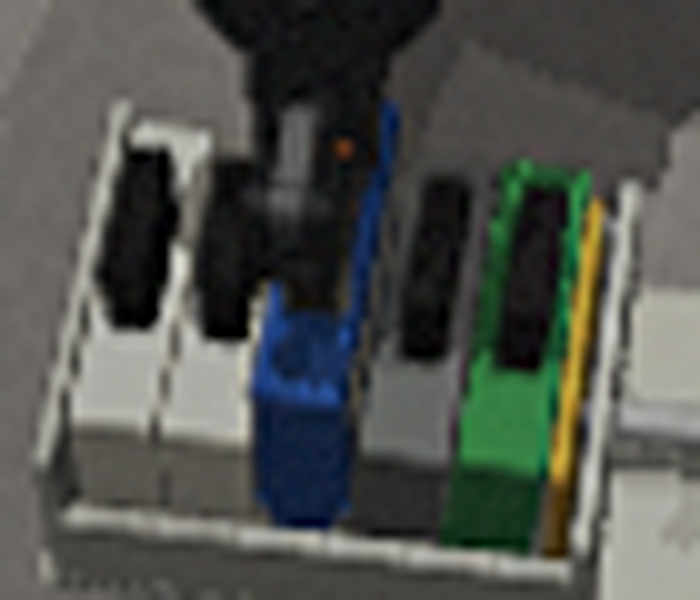

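```bash
python3 -m handwheel '[[0,0,3,0,0,0],[0,0,4,0,0,0],[0,0,4,0,0,0],[0,0,4,0,0,0],[0,0,3,0,0,0],[0,0,2,0,0,0],[0,0,0,0,0,0]]' 
python3 -c "
from h import *
to(524,-28.5,98,10.3)
s=get_image('scene')[:,:,::-1]
cv2.imwrite('pics/g8.png',cv2.resize(s[140:200,220:290],None,fx=10,fy=10,interpolation=cv2.INTER_CUBIC))"
```

```text
time_s: 9.7
eef_pos: [0.525, -0.0269, 0.1051]
eef_rot: [-2.013, -2.412, 0.0]
wrist_force: [0.2, -0.4, -1.8]
grip_width: 0.575
t 9.7 pos [525.  -26.9 105.1] tooly yaw 10.3 toolshift [-1.4 -1.3  7.1] turn tool z 0.0 tilt [-5.e-04  0.e+00 -1.e+00] F [ 0.2 -0.4 -1.8] w 0.575 j6 -0.3
```

View pics/g8.png

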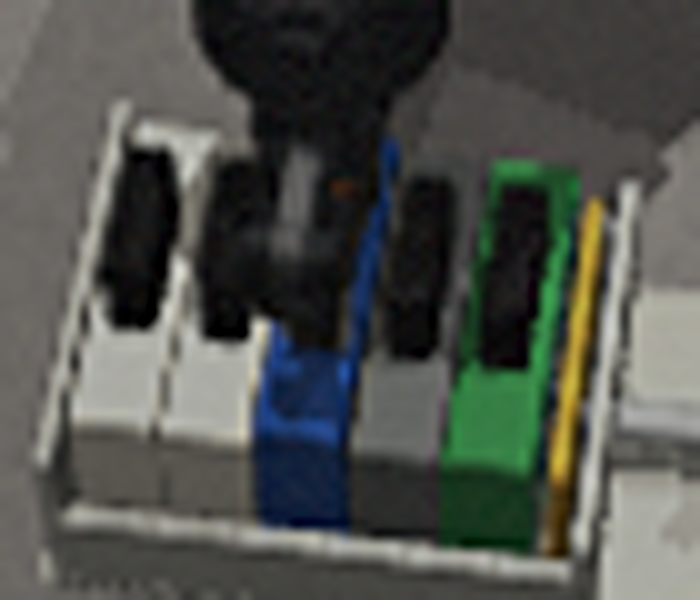

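```bash
python3 -m handwheel '[[0,0,2,0,0,0],[0,0,2,0,0,0],[0,0,1,0,0,0],[0,0,1,0,0,0],[0,0,0,0,0,0]]'; python3 -m handwheel '[[0,0,1,0,0,0],[0,0,0.5,0,0,0],[0,0,0,0,0,0]]' 

```

```text
time_s: 10.25
eef_pos: [0.5251, -0.0269, 0.0993]
eef_rot: [-2.013, -2.412, 0.0]
wrist_force: [0.7, -0.0, -3.0]
grip_width: 0.573
time_s: 10.55
eef_pos: [0.5253, -0.0269, 0.0982]
eef_rot: [2.013, 2.411, 0.001]
wrist_force: [-0.3, -0.2, 1.7]
grip_width: 0.57
```

```bash
python3 -m handwheel '[[0,0,0.7,0,0,0],[0,0,0,0,0,0]]'; python3 -m handwheel '[[0,0,0.7,0,0,0],[0,0,0,0,0,0]]' ; python3 -c "
from h import *
to(524,-28.5,98,10.3)
s=get_image('scene')[:,:,::-1]
cv2.imwrite('pics/g9.png',cv2.resize(s[140:200,220:290],None,fx=10,fy=10,interpolation=cv2.INTER_CUBIC))"
```

```text
time_s: 10.75
eef_pos: [0.5256, -0.0269, 0.0982]
eef_rot: [2.012, 2.411, 0.001]
wrist_force: [-2.1, 0.6, 9.7]
grip_width: 0.572
time_s: 10.95
eef_pos: [0.5258, -0.0269, 0.0982]
eef_rot: [2.012, 2.41, 0.002]
wrist_force: [-3.5, 0.3, 17.3]
grip_width: 0.571
t 10.95 pos [525.8 -26.9  98.2] tooly yaw 10.3 toolshift [-1.2 -2.1  0.2] turn tool z 0.0 tilt [ 2.2e-03 -3.0e-04 -1.0e+00] F [-3.5  0.3 17.3] w 0.571 j6 -0.3
```

View pics/g9.png

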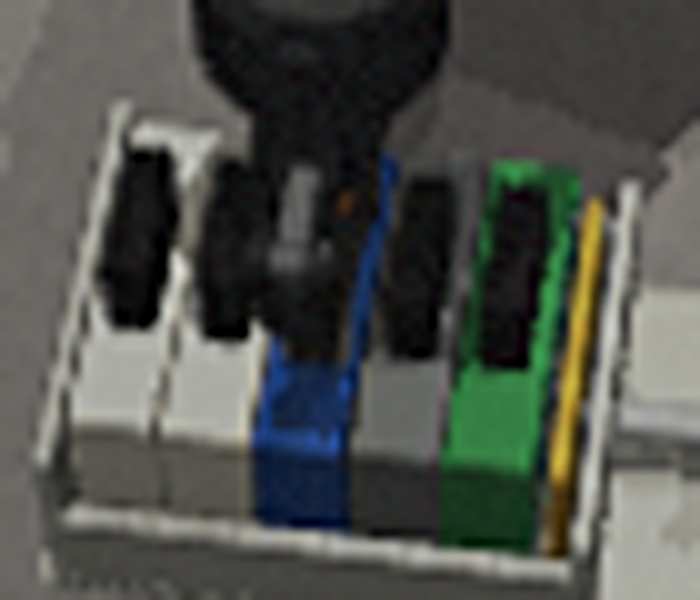

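```bash
python3 -m handwheel '[[0,0,-1.3,0,0,0],[0,0,0,0,0,0]]'; python3 -m handwheel '[[0,0,0,0,0,0],[0,0,0,0,0,0],[0,0,0,0,0,0],[0,0,0,0,0,0],[0,0,0,0,0,0],[0,0,-2,0,0,0],[0,0,-8,0,0,0],[0,0,-20,0,0,0],[0,0,-35,0,0,0],[0,0,-40,0,0,0]]' -1; python3 -m handwheel '[[0,0,-20,0,0,0],[0,0,0,0,0,0]]'; python3 -c "
from h import *
to(494.5,123.5,240,61)
s=get_image('scene')[:,:,::-1]
cv2.imwrite('pics/s10.png',s)
cv2.imwrite('pics/g10.png',cv2.resize(s[140:200,220:320],None,fx=8,fy=8,interpolation=cv2.INTER_CUBIC))"
```

```text
time_s: 11.2
eef_pos: [0.5253, -0.0269, 0.0982]
eef_rot: [2.013, 2.411, 0.001]
wrist_force: [-1.9, -0.8, 7.3]
grip_width: 0.57
time_s: 12.2
eef_pos: [0.5246, -0.0268, 0.204]
eef_rot: [-2.012, -2.411, 0.001]
wrist_force: [0.3, 0.1, 0.5]
grip_width: 1.001
time_s: 12.4
eef_pos: [0.5261, -0.027, 0.2266]
eef_rot: [2.01, 2.408, 0.005]
wrist_force: [0.1, 0.2, -0.7]
grip_width: 1.001
t 12.4 pos [526.1 -27.  226.6] tooly yaw 10.3 toolshift [153.7  -4.1 -13.7] turn tool z -50.7 tilt [ 5.8e-03 -7.0e-04 -1.0e+00] F [ 0.1  0.2 -0.7] w 1.001 j6 -0.3
```

View pics/g10.png

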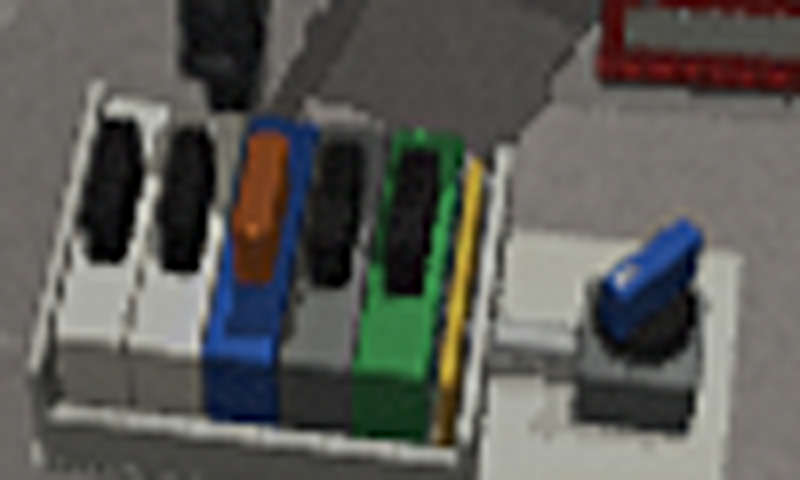

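```bash
python3 -m handwheel '[[0,0,-3,0,0,-8.5],[0,0,-3,0,0,-8.5],[0,0,-3,0,0,-8.5],[0,0,-2,0,0,-8.5],[0,0,-2,0,0,-8.5],[0,0,0,0,0,-8.3],[0,0,0,0,0,0]]'; python3 -c "
from h import *
to(494.5,123.5,160,61)
S=lambda x,y,z: ray('scene',crop(x,y,(220,140),8),z)[:2]*1000
P=np.array([S(680,220,.101),S(702,237,.101),S(622,297,.101),S(602,282,.101)]);print(P,P.mean(0))
t=cv2.imread('pics/t1.png');cv2.imwrite('pics/k.png',cv2.resize(t[210:250,195:235],None,fx=12,fy=12,interpolation=cv2.INTER_CUBIC))
s=cv2.imread('pics/s10.png');cv2.imwrite('pics/k2.png',cv2.resize(s[160:200,285:320],None,fx=12,fy=12,interpolation=cv2.INTER_CUBIC))
"
```

```text
time_s: 13.15
eef_pos: [0.5248, -0.0268, 0.2348]
eef_rot: [-0.78, -3.041, 0.0]
wrist_force: [-0.3, -0.5, 0.5]
grip_width: 1.001
t 13.15 pos [524.8 -26.8 234.8] tooly yaw 61.24 toolshift [ 98.7 117.3  74.9] turn tool z 0.24 tilt [-1.7e-03  2.0e-04 -1.0e+00] F [-0.3 -0.5  0.5] w 1.001 j6 -1.19
[[477.87271802 131.60399364]
 [483.00502618 142.02978432]
 [520.62280244 120.1175193 ]
 [516.34912951 110.74534389]] [499.46241904 126.12416029]
```

View pics/k.png

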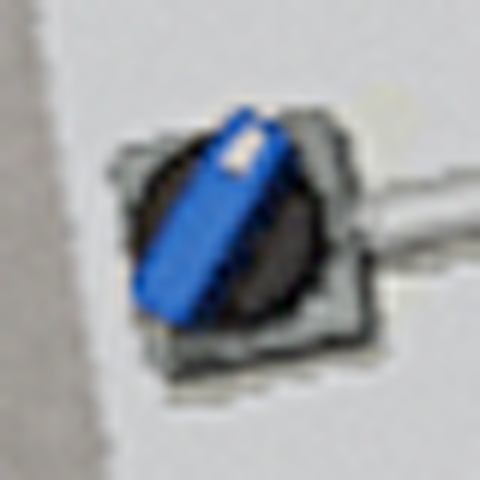

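View pics/k2.png

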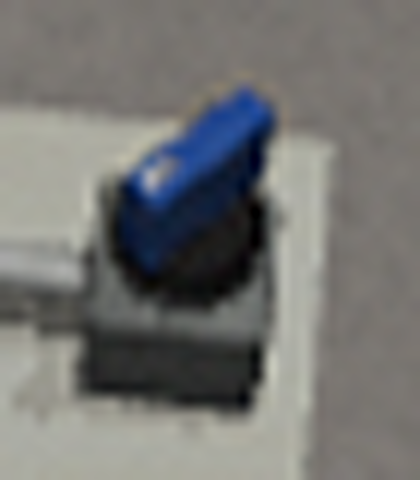

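```bash
python3 -m handwheel '[[12,15,0,0,0,0],[20,25,0,0,0,0],[25,30,0,0,0,0],[22,27,10,0,0,0],[12.4,15.7,20,0,0,0],[6,7,25,0,0,0],[0,0,20,0,0,0],[0,0,10,0,0,0],[0,0,0,0,0,0],[0,0,0,0,0,0]]'; python3 -c "
from h import *
to(497,125,85,61)
s=get_image('scene')[:,:,::-1]
s=cv2.resize(s[130:210,260:350],None,fx=6,fy=6,interpolation=cv2.INTER_CUBIC)
cv2.imwrite('pics/l.png',s)
"
```

```text
time_s: 14.15
eef_pos: [0.498, 0.1248, 0.1514]
eef_rot: [0.787, 3.041, 0.0]
wrist_force: [-0.3, 0.1, 0.6]
grip_width: 0.998
t 14.15 pos [498.  124.8 151.4] tooly yaw 60.99 toolshift [ 1.  -0.3 66.4] turn tool z -0.01 tilt [ 5.e-04  1.e-04 -1.e+00] F [-0.3  0.1  0.6] w 0.998 j6 -0.89
```

View pics/l.png

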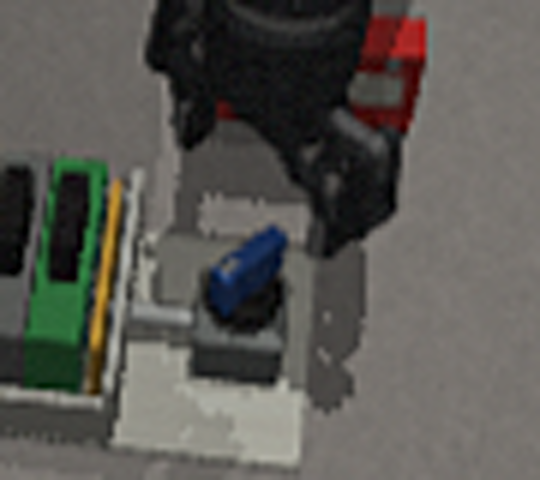

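```bash
python3 -m handwheel '[[0.5,0,8,0,0,0],[0,0,14,0,0,0],[0,0,15,0,0,0],[0,0,14,0,0,0],[0,0,10,0,0,0],[0,0,5,0,0,0],[0,0,0,0,0,0]]'; python3 -m handwheel '[[0,0,0,0,0,0],[0,0,0,0,0,0],[0,0,0,0,0,0],[0,0,0,0,0,0],[0,0,0,0,0,0],[0,0,0,0,0,0],[0,0,0,0,0,0],[0,0,0,0,0,0],[0,0,0,0,0,0],[0,0,0,0,0,0]]' 1 60; python3 -c "
from h import *
to(497,125,85,61)
print(ctrl.get_state()['ft_torque'])"
```

```text
time_s: 14.9
eef_pos: [0.4971, 0.1252, 0.0845]
eef_rot: [-0.784, -3.042, 0.0]
wrist_force: [1.2, 0.0, 0.5]
grip_width: 1.002
time_s: 15.9
eef_pos: [0.4971, 0.1248, 0.0852]
eef_rot: [-0.784, -3.042, 0.001]
wrist_force: [-4.5, -5.3, 5.3]
grip_width: 0.153
t 15.9 pos [497.1 124.8  85.2] tooly yaw 61.1 toolshift [0.2 0.2 0.2] turn tool z 0.1 tilt [-5.e-04 -8.e-04 -1.e+00] F [-4.5 -5.3  5.3] w 0.153 j6 -0.89
[-0.84569378  0.7305568  -0.03647082]
```

```bash
python3 -m handwheel '[[0,-0.8,0,0,0,0],[0,0,0,0,0,5],[0,0,0,0,0,5],[0,0,0,0,0,5],[0,0,0,0,0,5],[0,0,0,0,0,0],[0,0,0,0,0,0]]'; python3 -c "
from h import *
to(497,125,85,61)
print(ctrl.get_state()['ft_torque'])"; python3 -m handwheel '[[0,0,0,0,0,5],[0,0,0,0,0,5],[0,0,0,0,0,5],[0,0,0,0,0,0]]'; python3 -c "
from h import *
to(497,125,85,61)
print(ctrl.get_state()['ft_torque'])"
```

```text
time_s: 16.6
eef_pos: [0.4969, 0.1244, 0.0852]
eef_rot: [1.301, 2.86, -0.0]
wrist_force: [-3.2, -2.5, 6.1]
grip_width: 0.151
t 16.6 pos [496.9 124.4  85.2] tooly yaw 41.08 toolshift [0.4 0.5 0.2] turn tool z -19.92 tilt [ 1.e-04 -2.e-04 -1.e+00] F [-3.2 -2.5  6.1] w 0.151 j6 -0.54
[-0.33957347  0.40791282 -0.05043605]
time_s: 17.0
eef_pos: [0.4968, 0.1243, 0.0852]
eef_rot: [1.666, 2.663, -0.001]
wrist_force: [-4.2, -3.3, 7.3]
grip_width: 0.151
t 17.0 pos [496.8 124.3  85.2] tooly yaw 25.93 toolshift [0.6 0.5 0.2] turn tool z -35.07 tilt [-3.e-04 -5.e-04 -1.e+00] F [-4.2 -3.3  7.3] w 0.151 j6 -0.28
[-0.60764025  0.67277983 -0.08493685]
```

```bash
T='import numpy as np;from station import ctrl;s=ctrl.get_state();print("TQ",np.round(s["ft_torque"],3))'; python3 -m handwheel '[[0,0,0,0,0,4],[0,0,0,0,0,4],[0,0,0,0,0,0]]'; python3 -c "$T";  python3 -m handwheel '[[0,0,0,0,0,5],[0,0,0,0,0,5],[0,0,0,0,0,0]]'; python3 -c "$T"; python3 -m handwheel '[[0,0,0,0,0,5],[0,0,0,0,0,5],[0,0,0,0,0,0]]'; python3 -c "$T"
```

```text
time_s: 17.3
eef_pos: [0.4967, 0.1242, 0.0852]
eef_rot: [-1.847, -2.541, 0.001]
wrist_force: [-5.1, -4.0, 6.6]
grip_width: 0.153
TQ [-0.726  0.779 -0.083]
time_s: 17.6
eef_pos: [0.4966, 0.1242, 0.0852]
eef_rot: [-2.062, -2.37, 0.002]
wrist_force: [-5.3, -4.7, 9.3]
grip_width: 0.152
TQ [-0.826  0.997 -0.048]
time_s: 17.9
eef_pos: [0.4964, 0.1241, 0.0852]
eef_rot: [-2.261, -2.181, 0.002]
wrist_force: [-7.0, -4.0, 8.6]
grip_width: 0.15
TQ [-0.898  1.244 -0.058]
```

```bash
python3 -c "
from h import *
to(497,125,85,61)
s=get_image('scene')[:,:,::-1]; t=get_image('top')[:,:,::-1]
cv2.imwrite('pics/m1.png',cv2.resize(s[130:210,215:325],None,fx=7,fy=7,interpolation=cv2.INTER_CUBIC))
cv2.imwrite('pics/m2.png',cv2.resize(t[170:270,185:320],None,fx=5.5,fy=5.5,interpolation=cv2.INTER_CUBIC))
"
```

```text
t 17.9 pos [496.4 124.1  85.2] tooly yaw -2.07 toolshift [0.9 0.5 0.2] turn tool z -63.07 tilt [-1.2e-03 -8.0e-04 -1.0e+00] F [-7.  -4.   8.6] w 0.15 j6 0.21
```

View pics/m1.png

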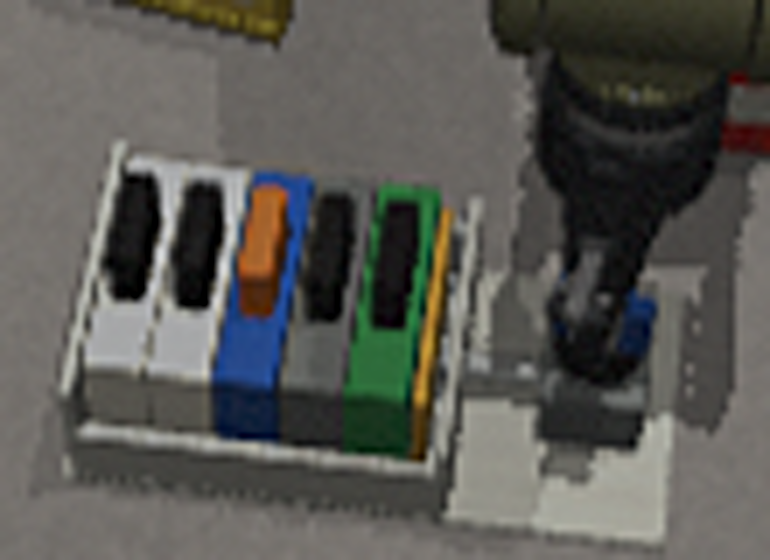

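View pics/m2.png

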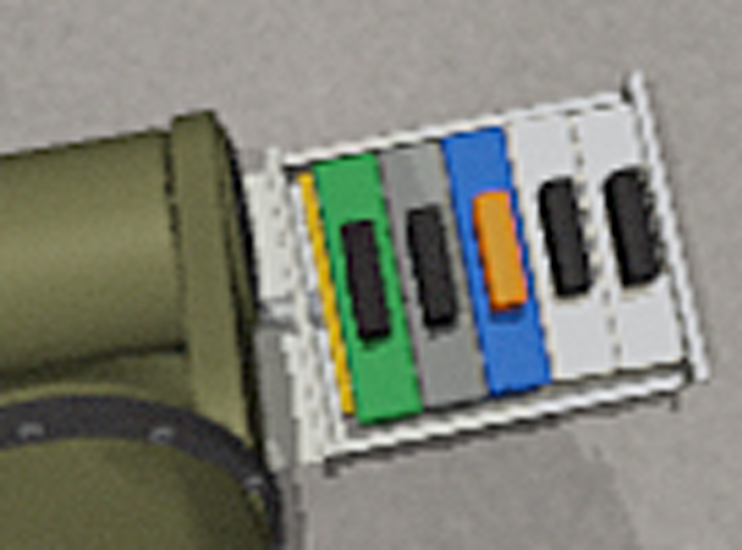

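```bash
T='import numpy as np;from station import ctrl;s=ctrl.get_state();print("TQ",np.round(s["ft_torque"],3),np.round(s["joint_efforts"],2),np.round(s["joint_positions"][5],3))'; python3 -m handwheel '[[0,0,0,0,0,5],[0,0,0,0,0,5],[0,0,0,0,0,5]]'; python3 -c "$T";  python3 -m handwheel '[[0,0,0,0,0,5],[0,0,0,0,0,5]]'; python3 -c "$T"; python3 -m handwheel '[[0,0,0,0,0,0],[0,0,0,0,0,0]]'; python3 -c "$T"
```

```text
time_s: 18.3
eef_pos: [0.4962, 0.1241, 0.0851]
eef_rot: [-2.527, -1.867, 0.003]
wrist_force: [-8.1, -5.7, 10.7]
grip_width: 0.151
TQ [-0.911  1.512  0.233] [  1.03 -49.67 -30.71   0.8   -2.31  -1.62] 0.472
time_s: 18.5
eef_pos: [0.4961, 0.1241, 0.0851]
eef_rot: [-2.68, -1.639, 0.003]
wrist_force: [-10.0, -4.6, 11.3]
grip_width: 0.154
TQ [-0.836  1.713  0.177] [  0.75 -49.44 -30.98   0.71  -2.56  -1.61] 0.647
time_s: 18.7
eef_pos: [0.4961, 0.1242, 0.0851]
eef_rot: [-2.677, -1.643, 0.003]
wrist_force: [-9.5, -4.4, 11.6]
grip_width: 0.152
TQ [-0.853  1.683 -0.049] [  1.1  -49.5  -30.91   0.56  -2.49   0.08] 0.644
```

```bash
T='import numpy as np;from station import ctrl;s=ctrl.get_state();print("TQ",np.round(s["ft_torque"],3))'; python3 -m handwheel '[[0,0,0,0,0,4],[0,0,0,0,0,4]]'; python3 -c "$T"; python3 -m handwheel '[[0,0,0,0,0,0],[0,0,0,0,0,0],[0,0,0,0,0,0],[0,0,0,0,0,0],[0,0,0,0,0,0],[0,0,-2,0,0,0],[0,0,-10,0,0,0],[0,0,-25,0,0,0],[0,0,-40,0,0,0],[0,0,-40,0,0,0]]' -1; python3 -m handwheel '[[0,0,-40,0,0,0],[0,0,-20,0,0,0],[0,0,0,0,0,0]]'; python3 -c "
from h import *
to(300,300,260,-30)
s=get_image('scene')[:,:,::-1]; cv2.imwrite('pics/n1.png',cv2.resize(s[130:210,215:325],None,fx=7,fy=7,interpolation=cv2.INTER_CUBIC))"
```

```text
time_s: 18.9
eef_pos: [0.496, 0.1242, 0.0851]
eef_rot: [-2.787, -1.45, 0.004]
wrist_force: [-10.3, -4.7, 11.5]
grip_width: 0.152
TQ [-0.794  1.812  0.236]
time_s: 19.9
eef_pos: [0.4966, 0.1245, 0.2038]
eef_rot: [-2.785, -1.453, 0.0]
wrist_force: [0.5, -0.5, 0.3]
grip_width: 0.997
time_s: 20.2
eef_pos: [0.4976, 0.1247, 0.2656]
eef_rot: [2.784, 1.452, 0.009]
wrist_force: [0.2, -0.0, -1.3]
grip_width: 1.0
t 20.2 pos [497.6 124.7 265.6] tooly yaw -34.9 toolshift [  30.7 -262.4    4.7] turn tool z -4.9 tilt [ 0.0059  0.0011 -1.    ] F [ 0.2 -0.  -1.3] w 1.0 j6 0.78
```

View pics/n1.png

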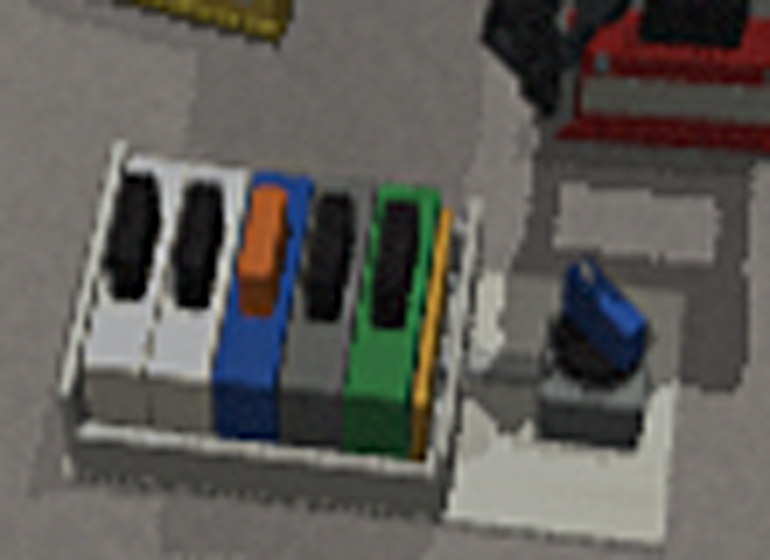

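```bash
python3 -c "
from h import *
s=get_image('scene')[:,:,::-1]; cv2.imwrite('pics/z.png',s)
ctrl.close_job(); print(ctrl.get_state()['time_s'])"
```

```text
the job is handed in; nothing more can be done
the job is handed in; nothing more can be done
```

View pics/z.png

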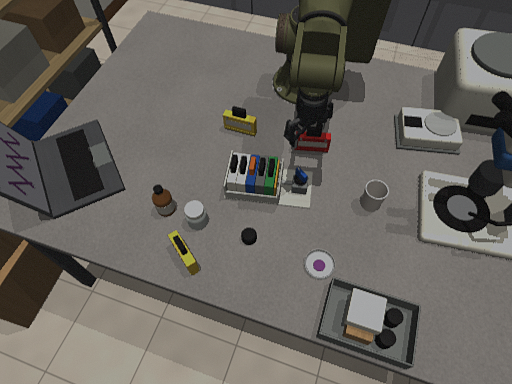

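The blue case is fully home in the middle of the row, the clamp cap has been turned clockwise until its clutch slipped, and the job is handed in at about 20 s.

- **Case:** I held it by the ends of its tab and guided it down between its neighbours. It stopped on the rack floor: the tool ended 5 mm above its height at the bench grasp, and the push force rose to 17 N with no further travel. Pictures taken after the clamp was tightened show all five cases upright, with the blue one level with the others.
- **Clamp:** I turned the cap about 96° in all; at most 54° was needed to reach the stop. Over the last 30° or so, the torque while turning was about 0.18–0.24 N m, which matches the clutch slipping at 0.2 N m. Earlier readings of 0.05–0.08 N m were taken at rest, so I have no reading of the moment the screw reached its stop.
- **Release and surroundings:** I let go and raised the gripper to about 0.27 m, with wrist force near zero. In the last picture the bottle, jar, eyepiece cap, dish, pot and look-alike cases are in their original places.

The two cameras disagreed by about 3–5 mm on some positions. I averaged them and checked the alignment in pictures on the way down. Partway down, the grey and green cases leaned a few millimetres, so I moved the case back 2 mm. During the cap turn there was also a side force of up to about 11 N on the gripper from imperfect centring.

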